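# Pack the folding lamp and the cartridge box into the gear case after the record evening

### The arm

A 6-joint arm with a two-finger parallel gripper is mounted at the origin on the work surface. World frame = base frame: x ahead of the robot, y to its left, z up, the work surface at z = 0. Lengths are in mm, angles in rad, forces in N, time in s.
With the tool pointing down it reaches from about 400 to 925 mm from the base axis. Payload 12.5 kg.
Tool frame: the origin (TCP) lies midway between the tips of the shut fingers; the grasp point (between the pads) lies 19 mm behind it (env.tcp_to_grasp is the distance from the TCP to the grasp point, in mm); z points along the fingers, y is the line along which they close (so a half turn about z gives the same grasp; the last joint's range is limited). The gripper opens to 95 mm and grips with 3 to 60 N. Pads are 20 mm wide; open, the fingers measure 119 mm over their backs; the gripper's body (75 mm by 180 mm) begins 59 mm behind the grasp point.
Start: joints at [1.025, 0.491, 1.559, -0, 1.092, -0.106], TCP at [266.087, 565.551, 188.361] pointing down, gripper open.
Joint ranges: [-3.1, 3.1], [-0.84, 2.19], [0.05, 2.79], [-1.13, 4.28], [0.06, 2.93], [-2.69, 2.69]. Speed limits (rad/s): [2.22, 2.22, 2.79, 3.14, 3.14, 3.14].

### API

Orientations are given as [roll, pitch, yaw] about the fixed x, y, z axes, in that order (R = Rz(yaw) Ry(pitch) Rx(roll)).
In Python, from cell import env gives the robot as it stands. The module is installed in compiled form; this text tells all that it offers.
- The arm moves only by the tool step_arm, never from a script. Its argument "plan" is a list that holds one entry, the list of rows, each a list of 5 numbers: the shift along the tool's x, y, z in mm, then the turn about the tool's z in degrees, then the opening, from -1 (shut) to 1 (fully open). A call has 1 to 8 rows; each row is the pose to reach, as a shift and turn from the pose commanded when the call began, along the tool's axes at that moment; what a row does not reach only later rows make up. A row lasts 1/12 s, in which the tool goes at most 41.7 mm and 7.16 degrees, less where a joint would pass 70% of its speed; a pose out of reach is approached as far as the arm can. A call with a gripper value outside its range is refused whole. The fingers move at their own pace and stop on an object; the grip force is fixed at half the most. Time passes only in rows, so rows that repeat a pose let the fingers close. It gives the time, the measured TCP pose, the force, the opening and the grip force at its end, in the units of the state.
- env.state(): the state, without advancing time (a new reading comes with each control period).
- env.read_camera(name): name is "scene" or "side" or "wrist"; returns the picture (480x640x3 uint8, blue, green, red); there is no depth.
- env.get_calibration(name): a dict with "K" (3x3 intrinsics, pixels), "extrinsics" (4x4, takes a point from world to camera coordinates). Camera axes: x right, y up, looking along -z (the intrinsics and any distortion apply to the point x, -y, -z); pixel columns grow to the right and rows downward; lengths in mm; the calibration is good to about 2 mm. A picture is of the moment at which its call begins: read the wrist's pose just before it. get_calibration takes no time and is no camera call; for the wrist camera it gives the pose at the moment of the call.
- env.job_done(): hands the job in; it is judged then, once.
The state is a dict: "t": time; "joints": joint angles; "qvel": joint speeds; "tau": joint torques, N m; "eef_pos": TCP position; "tcp_rot": TCP orientation; "ft_force": force on the tool from outside, world axes, zero at the start; "moment": the same for the moment, N m; "opening": opening from 0.0 (shut) to 1.0 (fully open); "grip_force": force on a finger pad.
Only numpy, scipy, OpenCV 4.12 (cv2) and the standard library are available. Lean on these libraries where they do the work, as an engineer would, in place of code of your own. Each camera call takes 0.05 s, during which the arm holds its last target. There are 200 camera calls.

### The job

Pack up after the record evening. The folding reading lamp cannot be folded in its charging cradle, so lift it out, stand it on the round cork mat, fold its arm right down there, and lay it flat in the long bay of the gear case; shut the lid of the small cartridge box where it stands and lay it flat in the short bay. Nothing goes into the case before it is folded shut, both stay right way up all the way, and the glass, bottle, can and other small things on the table stay where they are.

Things in the scene. Friction and masses are not known exactly. Their poses are not given: they have to be found in the camera images.
- case: Black gear case, fixed: an open-topped box 240 (x) x 166 (y) x 50 mm high, walls 8 mm, floor 6 mm thick. Origin: centre of its underside on the table; z up. A wall parts two bays one behind the other along x. Its lid (24 mm high) lies swung open flat on the table on the -y side; a handle sticks out 22 mm on the +y side, 25 to 35 mm high.
- long_bay (a point): Centre of the floor of the long bay, which is the one on the case's -x side: clear inside 110 mm along x and 150 mm along y, 44 mm deep from the rim. Axes as the case. The lamp lies here lengthwise along y, either way round.
- short_bay (a point): Centre of the floor of the short bay, on the case's +x side: clear inside 106 mm along x and 118 mm along y, 44 mm deep (a grey foam block 38 mm high fills the rest of its length at +y). Axes as the case. The cartridge box lies here with its long side along y, either way round.
- cradle: Black charging cradle, fixed, 166 (x) x 90 (y) mm, floor 8 mm thick; origin: centre of its underside, z up. Side cheeks 8 mm thick, inner faces 56 mm apart, reach 34 mm over the table along x -65 to 17 mm and 78 mm along x 18 to 60 mm; the high ones stop the lamp's head, so it cannot fold here. End stops 20 mm high at x -79 to -69 and 69 to 79 mm.
- mat: Round cork mat fixed to the table, 156 mm across, 4 mm thick; origin at the centre of its underside. It is clear at the start.
- lamp: Aluminium folding lamp, 0.27 kg, centre of mass 20 to 35 mm from its middle towards -x. Base 130 (x) x 46 (y) x 24 mm high; origin: centre of the underside; x from hinge end to free end, z up. Starts in the cradle, axes as the cradle. Folded it is 36 mm high and the head overhangs the base by 11 mm each side along x 10 to 62 mm; along x -65 to 5 mm the base's sides are free to grip.
- lamp_arm (a joint): Angle of the lamp's arm, rad: 0 = folded flat on the base, pi/2 = standing straight up, limit 1.9; starts standing at 1.35 to 1.75. The hinge is stiff (holds about 0.15 N m): it stays where it is left and carries the base when the lamp is lifted by the head; it can be folded with about 2 N on the head.
- lamp_hinge (a point): Point on the hinge axis of the lamp, 58 mm from the base's middle towards -x and 30 mm over its underside. Axes move with the arm: x along the arm from hinge to head, y along the hinge axis, z through the arm's thickness (upwards when folded, backwards away from the base when standing).
- lamp_head (a point): Centre of the lamp's head, a plate at the end of the arm, 94 mm from the hinge axis: 52 mm along the arm, 68 mm wide, 12 mm thick, its end edge 120 mm from the hinge axis; axes as lamp_hinge. Between hinge and head is a stem 24 mm wide, 10 mm thick.
- cartbox: Small grey hinged box for pickup cartridges, about 0.16 kg, loose on the table: tray 54 (x) x 100 (y) x 20 mm high, with the lid shut 32 mm high; origin at the centre of its underside, z up. The lid is hinged along the upper edge of its -x long side.
- box_lid (a joint): Angle of the cartridge box's lid, rad: 0 = shut, pi/2 = standing straight up, limit 2.1; starts at 1.6 to 1.95, leaning back over the -x side. It stays where it is left (about 0.014 N m of friction) and needs under 1 N to be pushed over.
- lid_hinge (a point): Middle of the lid's hinge axis, 27 mm from the box's middle towards -x, 20 mm over its underside. Axes move with the lid: x from hinge to free edge, y along the hinge, z towards the lid's outer face (12 mm from the hinge axis).
- lid_edge (a point): Middle of the lid's free edge, 54 mm from the hinge, halfway through its 12 mm thickness. Axes as lid_hinge.
- tumbler: Bystander: empty glass tumbler, 72 mm across, 85 mm high; origin centre of underside.
- bottle: Bystander: green glass bottle, 74 mm across, 300 mm high; origin centre of underside.
- drink_can: Bystander: drink can, 66 mm across, 115 mm high; origin centre of underside.
- tuner: Bystander: small black instrument tuner, 75 x 45 x 28 mm high; origin centre of underside.
- cleaner: Bystander: small white bottle, 40 mm across, 90 mm high; origin centre of underside.
- mug: Bystander: white mug, 80 mm across, 95 mm high, handle at its +y; origin centre of underside.
Not all that is in view belongs to the job. What is shaped like the cartbox but orange or turquoise is not meant.

How it is judged (in metres and radians):
On the way:
1. the lamp stands on the cork mat, folded shut and let go (horizontal distance between lamp and mat below 0.06 m and height (world z) of lamp below 0.012 m and value of joint lamp_arm below 0.12 rad and contact force between lamp and the fingers below 0.2 N), for 0.1 s.
At the end, for the whole second after the job is handed in: The lamp, folded (arm within 0.12 rad of shut), lies flat on the floor of the long bay and the cartridge box, shut (lid within 0.15 rad), lies flat on the floor of the short bay, both right way up (within 0.12 rad), within the bay's walls (underside within 8 mm of the floor) and at rest (x of lamp in the frame of long_bay between -0.034 and 0.034 m and y of lamp in the frame of long_bay between -0.016 and 0.016 m and z of lamp in the frame of long_bay between -0.004 and 0.008 m and angle between each of lamp, cartbox's own z axis and vertical below 0.12 rad and x of cartbox in the frame of short_bay between -0.032 and 0.032 m and y of cartbox in the frame of short_bay between -0.016 and 0.016 m and z of cartbox in the frame of short_bay between -0.004 and 0.008 m and value of joint lamp_arm below 0.12 rad and value of joint box_lid below 0.15 rad and linear speed of each of lamp, cartbox below 0.02 m/s and angular speed of each of lamp, cartbox below 0.2 rad/s); the robot touches nothing.
It fails at once if the lamp is put into the case while still open (x of lamp in the frame of case between -0.116 and 0.116 m and y of lamp in the frame of case between -0.079 and 0.079 m and z of lamp in the frame of case below 0.035 m and value of joint lamp_arm above 0.5 rad).
It fails at once if the cartridge box is put into the case while still open (x of cartbox in the frame of case between -0.116 and 0.116 m and y of cartbox in the frame of case between -0.079 and 0.079 m and z of cartbox in the frame of case below 0.035 m and value of joint box_lid above 0.5 rad).
It fails at once if the lamp or the cartridge box is tipped over (angle between any of lamp, cartbox's own z axis and vertical above 1 rad).
It fails at once if a bystander is shifted by more than 40 mm or knocked over (distance of any of tumbler, bottle, drink_can, tuner, cleaner, mug from where it was at the start of the episode above 0.04 m or angle between any of tumbler, bottle, drink_can, tuner, cleaner, mug's own z axis and vertical above 0.5 rad).
It also fails if it takes over 72 s, if anything falls off the work surface, if the arm or the gripper's body presses on something with over 40 N, if the wrist force passes 120 N, or if a joint passes its speed limit or range.

## Working session

There is one attempt and no reset: what is moved stays moved. The work goes in short steps, Python scripts to look and compute and a tool call to move; the robot and the scene stay as the last step left them, time stands still between calls to the robot, and variables do not carry over. Pictures are saved under pics/ and viewed, at most 10 in all, crops included, and the job is handed in when it is done.

Besides the shell and the picture viewer there is one more tool, called in YAML: its name, and indented under it one key for each argument. step_arm: Moves the arm, as the interface text tells. Its arguments: {"type":"object","properties":{"plan":{"type":"array"}},"required":["plan"]}

```bash
mkdir -p pics; cat > h.py <<'E'
import numpy as np, cv2
from cell import env
def cal(n):
    c=env.get_calibration(n); return np.array(c["K"],float),np.array(c["extrinsics"],float),c
def ray(n,u,v,z,c=None):
    K,E,_=c or cal(n)
    d=np.linalg.inv(K)@[u,v,1]; d=np.array([d[0],-d[1],-d[2]])
    R,t=E[:3,:3],E[:3,3]; o=-R.T@t; w=R.T@d
    return o+w*(z-o[2])/w[2]
def proj(n,P,c=None):
    K,E,_=c or cal(n)
    p=np.atleast_2d(P)@E[:3,:3].T+E[:3,3]; p=p*[1,-1,-1]; q=p@K.T
    return q[:,:2]/q[:,2:]
E
python3 - <<'E'
from h import *
for n in("scene","side"):
    im=env.read_camera(n); cv2.imwrite(f"pics/{n}0.png",im); K,E,c=cal(n); print(n,c.keys(),K.tolist(),(-E[:3,:3].T@E[:3,3]).round())
s=env.state(); print(s)
K,E,c=cal("wrist");print((-E[:3,:3].T@E[:3,3]).round(),E[:3,:3].round(2),K)
E
```

```text
scene dict_keys(['K', 'extrinsics']) [[558.5967319998771, 0.0, 322.50489399137126], [0.0, 558.5967319998771, 247.79474544753603], [0.0, 0.0, 1.0]] [ 907. -667. 1147.]
side dict_keys(['K', 'extrinsics']) [[529.1671381047585, 0.0, 317.1039841182199], [0.0, 529.1671381047585, 248.75249912835145], [0.0, 0.0, 1.0]] [ 119. -786.  724.]
{'t': 0.1, 'joints': array([ 1.02542122e+00,  4.91527176e-01,  1.55937760e+00, -2.95281015e-06,
        1.09170242e+00, -1.05648886e-01]), 'qvel': array([ 0.0008029 ,  0.00044141, -0.00016118,  0.00027448, -0.00142158,
        0.00094731]), 'tau': array([ 1.63714940e-03, -6.13630629e+01, -2.58603412e+01,  6.92889467e-02,
        4.70624655e-02, -8.24103768e-05]), 'eef_pos': array([265.94195097, 565.33595421, 187.80662188]), 'tcp_rot': array([-3.14058349e+00, -1.04381762e-04,  2.70186774e+00]), 'ft_force': array([ 0.46784293,  0.41961666, -0.02633878]), 'moment': array([-0.05088861, -0.02065626,  0.02538764]), 'grip_force': 0.0, 'opening': 0.9958938403178657}
[201. 596. 385.] [[ 0.43  0.91 -0.  ]
 [-0.87  0.41 -0.26]
 [-0.23  0.11  0.97]] [[357.39859079   0.         318.17857785]
 [  0.         357.39859079 240.47228004]
 [  0.           0.           1.        ]]
```

View pics/scene0.png

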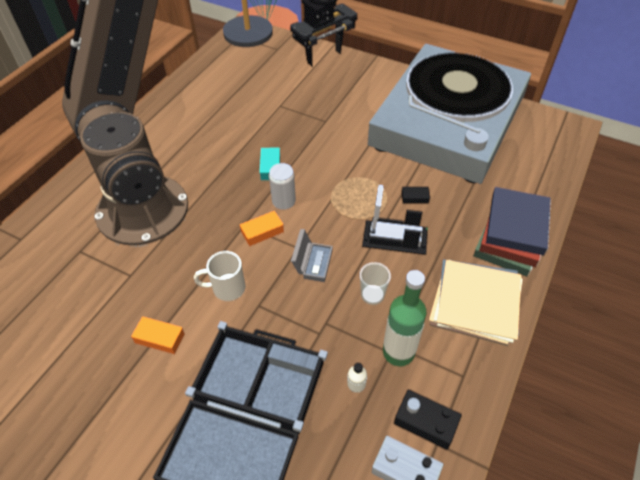

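View pics/side0.png

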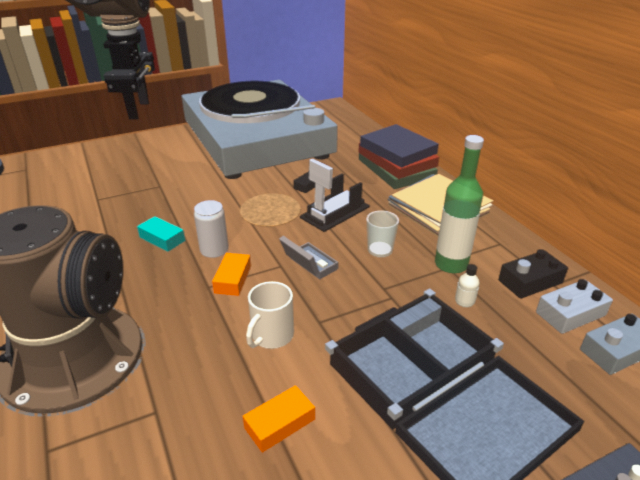

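Scene picture: the lamp stands in the black cradle at about (395,232) with its head near (379,203). The mat is at (358,197), the case at (258,378), the can at (283,186), the tumbler at (375,282), and the black tuner at (415,195).
Cartbox candidates: grey open box (315,260), orange (262,227), orange (158,334), turquoise (270,162). I choose the grey one at (315,260) and check it in a close crop.

```bash
python3 - <<'E'
from h import *
a=cv2.imread("pics/scene0.png");b=cv2.imread("pics/side0.png")
cv2.imwrite("pics/c1.png",cv2.resize(a[170:300,270:440],None,fx=4.6,fy=4.6,interpolation=cv2.INTER_CUBIC))
A=cv2.resize(a[320:440,180:335],None,fx=2.5,fy=2.5,interpolation=cv2.INTER_CUBIC)
B=cv2.resize(b[285:425,325:510],None,fx=2.1,fy=2.1,interpolation=cv2.INTER_CUBIC)
C=cv2.resize(b[150:285,235:405],None,fx=2.2,fy=2.2,interpolation=cv2.INTER_CUBIC)
o=np.zeros((600,790,3),np.uint8); o[:300,:387]=A; o[:294,400:400+388]=B; o[303:600,:374]=C; cv2.imwrite("pics/c2.png",o)
for nm,u,v,z in[("mat",358,197,4),("cradle",396,235,20),("box",318,262,20),("case",258,370,50),("tumb",375,295,0),("can",283,200,0)]: print(nm,ray("scene",u,v,z).round())
E
```

```text
Traceback (most recent call last):
ValueError: could not broadcast input array from shape (300,388,3) into shape (300,387,3)
```

View pics/c1.png

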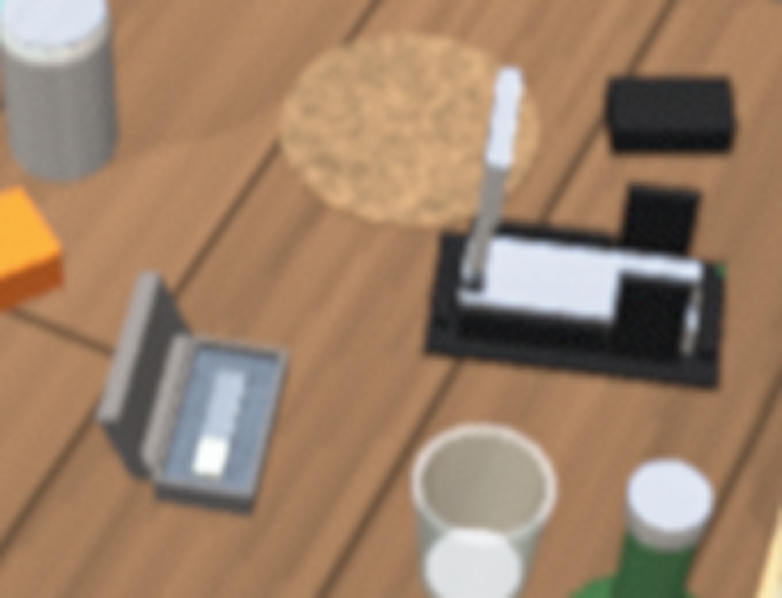

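The crop shows the grey box with its lid leaning left, tray rim corners at crop (190,338), (287,350), (250,495), (155,485). The lamp is in the cradle, hinge at left, its base top running from (470,270) to (700,290).

```bash
python3 - <<'E'
from h import *
f=lambda u,v,z:ray("scene",270+u/4.6,170+v/4.6,z).round()
for nm,u,v,z in[("boxTL",190,338,20),("boxTR",287,350,20),("boxBR",250,495,20),("boxBL",155,485,20),("lid top far",150,275,70),("lid near",105,415,70),
 ("crTL",443,232,8),("crBL",428,350,8),("crBR",718,380,8),("lampTL",488,240,32),("lampBL",460,303,32),("lampTR",702,262,32),("headtop far",512,70,152),("headtop near",496,165,152),
 ("matL",281,120,4),("matR",540,125,4),("matT",405,32,4),("matB",410,225,4),("tunerTL",612,78,28),("tunerTR",730,80,28),("tunerBL",612,130,28),("tumb rim L",413,490,85),("tumb rim R",555,490,85)]: print(nm,f(u,v,z))
for nm,u,v,z in[("case1",222,328,50),("case2",324,353,50),("case3",297,425,50),("case4",191,392,50),("handle",273,338,30),("can top",281,173,115),("bottle top",415,280,300),("mug top",228,262,95),("cleaner",357,370,90)]: print(nm,ray("scene",u,v,z).round())
for nm,u,v,z in[("S case L",333,347,50),("S case T",430,295,50),("S case R",497,345,50),("S case B",396,411,50),("S mat",270,209,4),("S cradleL",302,213,8),("S cradleB",331,227,8),("S box near R",338,266,20),("S box near L",313,272,20)]: print(nm,ray("side",u,v,z).round())
E
```

```text
boxTL [475.  94.  20.]
boxTR [527. 111.  20.]
boxBR [553.  16.  20.]
boxBL [505.  -2.  20.]
lid top far [454.  89.  70.]
lid near [479.  -4.  70.]
crTL [564. 238.   8.]
crBL [593. 156.   8.]
crBR [744. 210.   8.]
lampTL [596. 225.  32.]
lampBL [601. 176.  32.]
lampTR [710. 265.  32.]
headtop far [593. 243. 152.]
headtop near [613. 177. 152.]
matL [439. 277.   4.]
matR [579. 344.   4.]
matT [474. 378.   4.]
matB [543. 237.   4.]
tunerTL [609. 378.  28.]
tunerTR [673. 408.  28.]
tunerBL [625. 339.  28.]
tumb rim L [644.  17.  85.]
tumb rim R [707.  49.  85.]
case1 [ 422. -228.   50.]
case2 [ 652. -178.   50.]
case3 [ 677. -342.   50.]
case4 [ 448. -383.   50.]
handle [ 529. -188.   30.]
can top [333. 198. 115.]
bottle top [790. -83. 300.]
mug top [357. -93.  95.]
cleaner [ 739. -198.   90.]
S case L [ 415. -228.   50.]
S case T [ 643. -188.   50.]
S case R [ 671. -345.   50.]
S case B [ 442. -385.   50.]
S mat [504. 304.   4.]
S cradleL [568. 246.   8.]
S cradleB [605. 158.   8.]
S box near R [543.   2.  20.]
S box near L [486.   7.  20.]
```

The three views agree. The case centre is about (547,-285) at 10.5° yaw, the cradle about (656,226) at 19.6°, the cartbox about (515,55) at 17.5°, and the mat about (509,308). I'll overlay a lamp model to get the arm angle and check these poses.

```bash
cat >> h.py <<'E'
def T(x,y,z,deg):
    a=np.radians(deg); return lambda P:np.atleast_2d(P)@np.array([[np.cos(a),-np.sin(a),0],[np.sin(a),np.cos(a),0],[0,0,1]]).T+[x,y,z]
def box(x0,x1,y0,y1,z): return np.array([[x0,y0,z],[x1,y0,z],[x1,y1,z],[x0,y1,z]],float)
def head(th):
    c,s=np.cos(th),np.sin(th)
    return np.array([[-58+r*c,y,30+r*s] for r,y in((68,-34),(120,-34),(120,34),(68,34))])
def draw(im,n,polys,x0,y0,k,c=None):
    for P,col in polys:
        q=((proj(n,P,c)-[x0,y0])*k*16).astype(np.int32); cv2.polylines(im,[q],True,col,1,cv2.LINE_AA,4)
E
python3 - <<'E'
from h import *
cr=T(656,226,0,19.6); lp=T(656,226,8,19.6); bx=T(515,55,0,17.5); cs=T(547,-285,0,10.5)
polys=[(cr(box(-83,83,-45,45,8)),(0,255,0)),(lp(box(-65,65,-23,23,24)),(255,0,0))]
polys+=[(lp(head(t)),c) for t,c in((1.35,(0,0,255)),(1.55,(0,255,255)),(1.75,(255,0,255)))]
polys+=[(bx(box(-27,27,-50,50,20)),(0,255,0)),(cs(box(-120,120,-83,83,50)),(0,255,0)),(T(509,308,4,0)([[78*np.cos(a),78*np.sin(a),0] for a in np.linspace(0,6.2,40)]),(0,255,0))]
o=np.zeros((600,800,3),np.uint8)
for n,x0,y0,w,h,k,ox,oy in(("scene",290,170,150,110,2.6,0,0),("side",235,150,150,110,2.6,400,0),("scene",180,320,155,120,2.5,0,295),("side",325,285,190,150,2,400,295)):
    im=cv2.imread(f"pics/{n}0.png")[y0:y0+h,x0:x0+w]; im=cv2.resize(im,(int(w*k),int(h*k)),interpolation=cv2.INTER_CUBIC); draw(im,n,polys,x0,y0,k); o[oy:oy+im.shape[0],ox:ox+im.shape[1]]=im
cv2.imwrite("pics/c3.png",o)
E
```

```text
(no output)
```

View pics/c3.png

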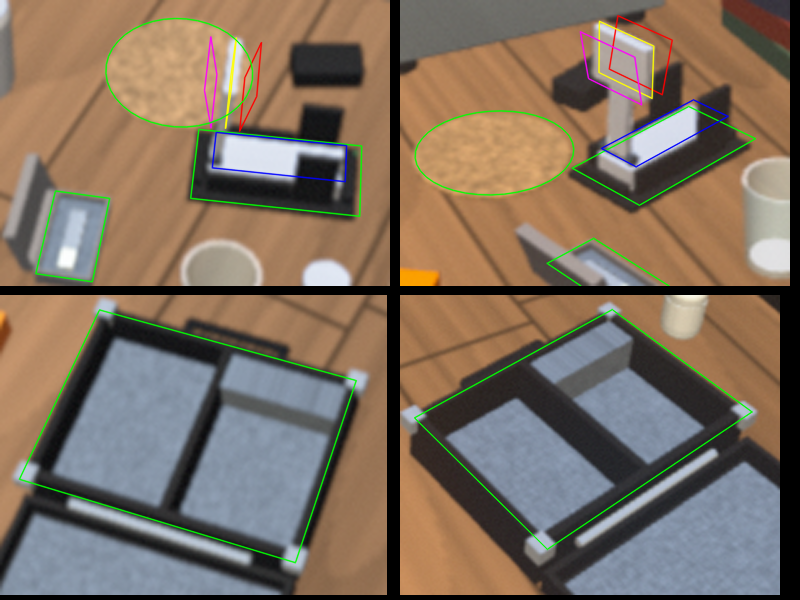

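The overlay fits: the head lies on the yellow outline (arm about 1.55 rad), and the case, box, mat and cradle outlines all match. Next I fly above the lamp head.

step_arm:
  plan:
    - [[-457,-180,0,-45,1],[-457,-180,0,-45,1],[-457,-180,0,-45,1],[-457,-180,0,-45,1],[-457,-180,0,-45,1],[-457,-180,0,-45,1],[-457,-180,0,-45,1],[-457,-180,0,-45,1]]

```text
t: 0.77
eef_pos: [485.7, 332.2, 188.2]
tcp_rot: [-3.142, -0.0, -2.79]
ft_force: [0.1, 0.4, -0.1]
opening: 1.0
grip_force: 0.0
```

```bash
cat >> h.py <<'E'
def go(x,y,z,yaw=None,frm=None):
    s=env.state(); p=s["eef_pos"] if frm is None else np.array(frm[:3],float); w=np.degrees(s["tcp_rot"][2]) if frm is None or len(frm)<4 else frm[3]
    a=np.radians(w); d=np.array([x,y,z])-p; t=0 if yaw is None else -((yaw-w+180)%360-180)
    print("shift",[round(float(v),1) for v in(d[0]*np.cos(a)+d[1]*np.sin(a),d[0]*np.sin(a)-d[1]*np.cos(a),-d[2],t)],"dist",round(float(np.linalg.norm(d))),"at",p.round(1),round(w,1),"t",round(s["t"],2))
E
python3 -c "
from h import *
go(603,207,188,199.6);go(603,207,188,199.6,(494.5,322.5,188.4,199.8))"
```

```text
shift [-67.1, -157.9, 0.2, 0.5] dist 172 at [485.7 332.2 188.2] -159.9 t 0.77
shift [-63.0, -145.4, 0.4, 0.2] dist 158 at [494.5 322.5 188.4] 199.8 t 0.77
```

step_arm:
  plan:
    - [[-63,-145,0,0,1],[-63,-145,0,0,1],[-63,-145,0,0,1],[-63,-145,0,0,1],[-63,-145,0,0,1],[-63,-145,0,0,1]]

```text
t: 1.27
eef_pos: [593.9, 217.2, 187.6]
tcp_rot: [3.141, -0.001, -2.799]
ft_force: [-0.3, 0.2, -0.0]
opening: 1.002
grip_force: 0.0
```

```bash
python3 - <<'E'
from h import *
go(603,207,113,199.6); c=cal("wrist"); im=env.read_camera("wrist"); cv2.imwrite("pics/w1.png",im)
lp=T(656,226,8,19.6); draw(im,"wrist",[(lp(box(-65,65,-23,23,24)),(255,0,0)),(lp(head(1.55)),(0,255,255)),(T(656,226,0,19.6)(box(-83,83,-45,45,8)),(0,255,0))],0,0,1,c); cv2.imwrite("pics/w1o.png",im)
E
```

```text
shift [-5.1, -12.7, 74.6, 0.0] dist 76 at [593.9 217.2 187.6] -160.4 t 1.27
```

View pics/w1o.png

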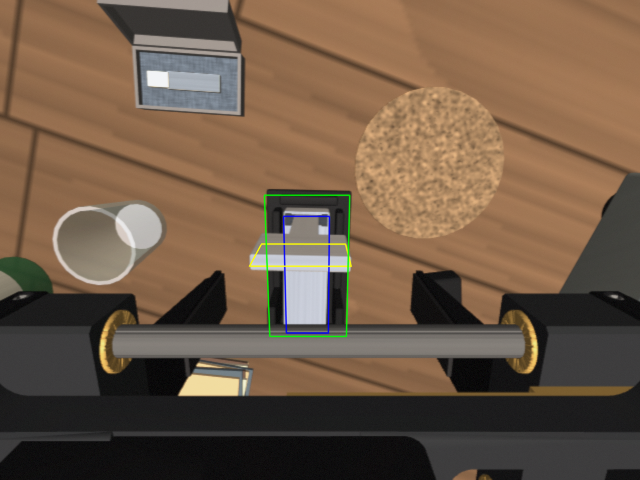

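The wrist view shows the head edge at (299,266), centred on the prediction to about 3 px. Descend and grip the head across its width.

step_arm:
  plan:
    - [[0,0,0,0,1],[0,0,0,0,1],[0,0,40,0,1],[0,0,75,0,1],[0,0,75,0,1],[0,0,75,0,-1],[0,0,75,0,-1],[0,0,75,0,-1]]

```text
t: 1.98
eef_pos: [593.4, 219.4, 114.5]
tcp_rot: [-3.142, 0.001, -2.795]
ft_force: [0.9, -0.3, -0.2]
opening: 0.848
grip_force: 0.3
```

step_arm:
  plan:
    - [[0,0,0,0,-1],[0,0,0,0,-1],[0,0,0,0,-1]]

```text
t: 2.23
eef_pos: [593.6, 218.8, 114.2]
tcp_rot: [-3.141, 0.001, -2.796]
ft_force: [-0.1, -0.4, 5.8]
opening: 0.718
grip_force: 29.9
```

The measured pose is the commanded one (no lag), so I gripped about 13 mm off-centre. Open, recentre and grip again.

step_arm:
  plan:
    - [[0,0,0,0,1],[0,0,0,0,1],[0,0,0,0,1],[-5,-11,0,0,1],[-5,-11,0,0,1],[-5,-11,0,0,1]]

```text
t: 2.73
eef_pos: [602.1, 209.5, 113.1]
tcp_rot: [3.141, -0.0, -2.797]
ft_force: [0.2, -0.8, -0.9]
opening: 0.995
grip_force: 0.0
```

```bash
python3 - <<'E'
from h import *
go(603,207,113,199.6); im=env.read_camera("wrist"); cv2.imwrite("pics/w2.png",im[130:400,100:540])
E
```

```text
shift [0.0, -2.6, 0.1, 0.1] dist 3 at [602.1 209.5 113.1] -160.3 t 2.73
```

View pics/w2.png

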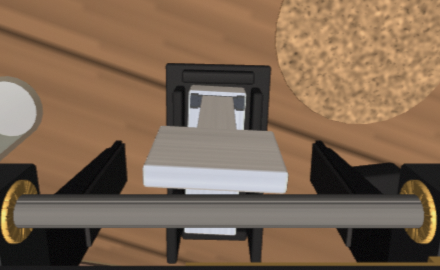

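The lamp is seated and the head (143–288 in the crop) is centred between the fingers. Grip and lift.

step_arm:
  plan:
    - [[0,-1,0,0,-1],[0,-1,0,0,-1],[0,-1,0,0,-1],[0,-1,0,0,-1],[0,-1,-10,0,-1],[0,-1,-30,0,-1],[0,-1,-60,0,-1],[0,-1,-90,0,-1]]

```text
t: 3.45
eef_pos: [601.3, 209.1, 204.3]
tcp_rot: [3.141, -0.002, -2.796]
ft_force: [-0.5, 0.3, -2.9]
opening: 0.708
grip_force: 30.0
```

step_arm:
  plan:
    - [[0,0,0,0,-1],[15,17,0,0,-1],[37,42,0,0,-1],[60,68,0,0,-1],[83,95,0,0,-1],[103,117,0,0,-1],[110,126,0,0,-1],[110,126,0,0,-1]]

```text
t: 4.12
eef_pos: [453.7, 291.5, 203.7]
tcp_rot: [3.141, -0.0, -2.793]
ft_force: [0.9, -0.3, -3.7]
opening: 0.71
grip_force: 30.0
```

```bash
python3 - <<'E'
from h import *
go(456,289,109,199.6); o=np.zeros((340,800,3),np.uint8)
im=env.read_camera("wrist"); o[:270,:400]=im[130:400,120:520]
im=env.read_camera("side"); o[:,400:]=cv2.resize(im[120:262,190:357],(400,340),interpolation=cv2.INTER_CUBIC)
cv2.imwrite("pics/w3.png",o)
E
```

```text
shift [-1.3, -3.1, 94.7, 0.3] dist 95 at [453.7 291.5 203.7] -160.1 t 4.12
```

View pics/w3.png

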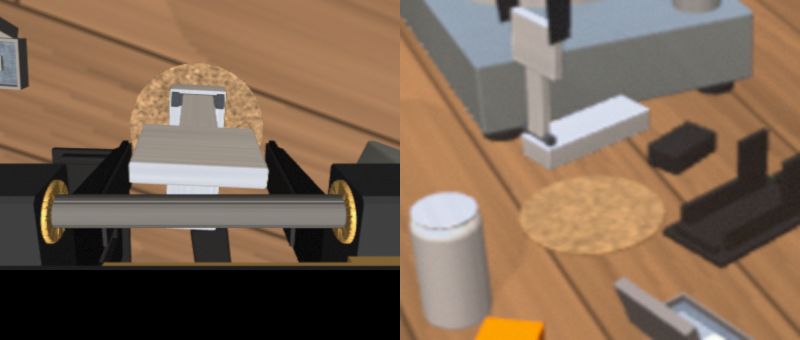

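The lamp hangs level from the gripper above the mat. Lower and release.

step_arm:
  plan:
    - [[0,-2,25,0,-1],[0,-2,55,0,-1],[0,-2,78,0,-1],[0,-2,88,0,-1],[0,-2,92,0,-1],[0,-2,94,0,-1],[0,-2,95,0,-1],[0,-2,95,0,-1]]

```text
t: 4.88
eef_pos: [461.0, 289.0, 111.8]
tcp_rot: [3.141, 0.009, -2.797]
ft_force: [2.9, -2.5, 25.4]
opening: 0.708
grip_force: 30.0
```

step_arm:
  plan:
    - [[0,0,0,0,1],[0,0,0,0,1],[0,0,0,0,1],[0,0,-40,0,1],[0,0,-75,0,1],[35,0,-75,0,-1],[70,0,-75,0,-1],[70,0,-75,0,-1]]

```text
t: 5.55
eef_pos: [386.0, 262.9, 183.4]
tcp_rot: [-3.141, -0.003, -2.796]
ft_force: [1.9, 0.8, 0.6]
opening: 0.843
grip_force: 0.0
```

```bash
python3 - <<'E'
from h import *
s=env.state();print(s["eef_pos"].round(1),s["opening"]); o=np.zeros((360,800,3),np.uint8)
im=env.read_camera("wrist"); o[:,:400]=cv2.resize(im[50:410,100:540],(400,327),interpolation=cv2.INTER_AREA)[0:327].repeat(1,0) if False else cv2.resize(im[50:410,100:540],(400,360))
im=env.read_camera("side"); o[:,400:]=cv2.resize(im[120:270,190:357],(400,360),interpolation=cv2.INTER_CUBIC)
cv2.imwrite("pics/w4.png",o)
E
```

```text
[386.  262.9 183.4] 0.8431480693861851
```

View pics/w4.png

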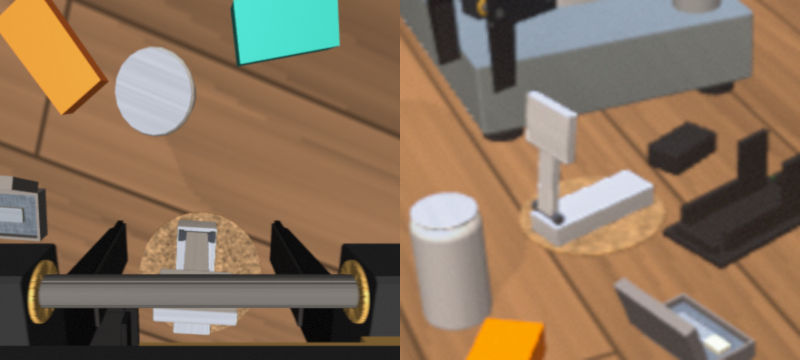

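The lamp stands on the mat with its arm near upright, and the fingers are behind its head. Now close the fingers and push the arm over along its arc.

step_arm:
  plan:
    - [[0,0,0,0,-1],[0,0,20,0,-1],[0,0,41,0,-1],[0,0,41,0,-1],[-10,0,41,0,-1],[-20,0,41,0,-1],[-26,0,41,0,-1],[-26,0,41,0,-1]]

```text
t: 6.32
eef_pos: [417.2, 274.4, 143.0]
tcp_rot: [3.141, 0.002, -2.796]
ft_force: [-0.0, -0.6, -0.3]
opening: 0.203
grip_force: 0.0
```

step_arm:
  plan:
    - [[-10,0,0,0,-1],[-20,0,0,0,-1],[-28,0,0,0,-1],[-36,0,0,0,-1],[-44,0,0,0,-1],[-53,0,1,0,-1],[-62,0,2,0,-1],[-71,0,5,0,-1]]

```text
t: 6.98
eef_pos: [482.9, 298.1, 137.4]
tcp_rot: [3.141, 0.001, -2.796]
ft_force: [-0.1, -0.1, 0.2]
opening: 0.006
grip_force: 0.0
```

step_arm:
  plan:
    - [[-9,0,3,0,-1],[-18,0,7,0,-1],[-26,0,12,0,-1],[-34,0,17,0,-1],[-41,0,22,0,-1],[-48,0,30,0,-1],[-54,0,37,0,-1],[-59,0,44,0,-1]]

```text
t: 7.65
eef_pos: [537.9, 317.9, 92.4]
tcp_rot: [3.142, -0.0, -2.796]
ft_force: [-0.7, -0.7, 0.2]
opening: 0.005
grip_force: 0.0
```

```bash
python3 - <<'E'
from h import *
s=env.state();print(s["t"],s["eef_pos"].round(1),s["opening"]); o=np.zeros((360,800,3),np.uint8)
im=env.read_camera("wrist"); o[:,:400]=cv2.resize(im[50:410,100:540],(400,360))
im=env.read_camera("side"); o[:,400:]=cv2.resize(im[120:270,190:357],(400,360),interpolation=cv2.INTER_CUBIC)
cv2.imwrite("pics/w5.png",o)
E
```

```text
7.65 [537.9 317.9  92.4] 0.004994191462415285
```

View pics/w5.png

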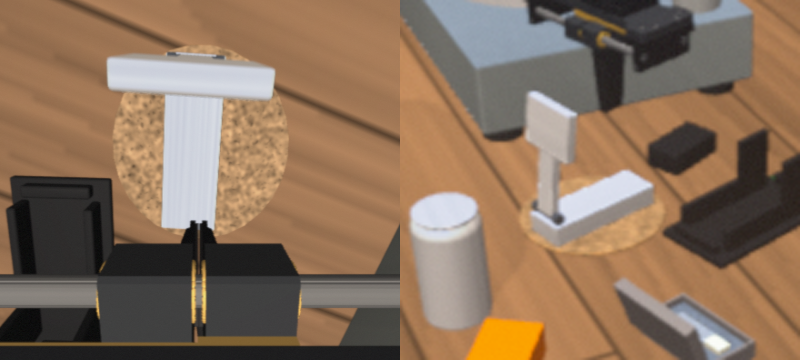

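The side view is unchanged and there was no contact force, so the fingers missed the head. I'll locate the lamp exactly from this wrist picture: base free end at crop (163–215,228), head top edge (110,60)–(272,68).

```bash
python3 - <<'E'
from h import *
c=cal("wrist"); print((-c[1][:3,:3].T@c[1][:3,3]).round())
f=lambda u,v,z:ray("wrist",100+u*1.1,50+v,z,c).round()
print("free end",f(163,228,28),f(215,228,28),"head bottom edge front (90)",f(167,95,102),f(222,97,102))
for z in(100,150):print("head lower L/R",z,f(109,92,z),f(273,98,z),"upper",f(109,60,z),f(273,68,z))
print("mat L R",f(113,140,4),f(289,140,4))
g=lambda u,v:(190+u/400*167,120+v/360*150)
print("side: head top mid",[ray("side",*g(553,107)[:1] if 0 else g(553-400,107),z).round() for z in(130,154)],"base corners",ray("side",*g(556-400,243),4).round(),ray("side",*g(655-400,200),4).round())
print("tcp pix in side",proj("side",env.state()["eef_pos"]), "crop", [( (p[0]-190)*400/167+400,(p[1]-120)*360/150) for p in proj("side",env.state()["eef_pos"])])
E
```

```text
[470. 293. 289.]
free end [574. 298.  28.] [559. 340.  28.] head bottom edge front (90) [476. 276. 102.] [466. 306. 102.]
head lower L/R 100 [485. 245. 100.] [457. 333. 100.] upper [470. 241. 100.] [443. 327. 100.]
head lower L/R 150 [481. 258. 150.] [460. 322. 150.] upper [470. 255. 150.] [450. 318. 150.]
mat L R [527. 234.   4.] [475. 379.   4.]
side: head top mid [array([475., 319., 130.]), array([461., 274., 154.])] base corners [450. 267.   4.] [576. 301.   4.]
tcp pix in side [[278.58958487 173.52686091]] crop [(np.float64(612.1906224343365), np.float64(128.46446617701326))]
```

```bash
python3 - <<'E'
from h import *
im=env.read_camera("side").mean(2).astype(int)
print(proj("side",env.state()["eef_pos"]))
for r in range(150,184,2): print(r,im[r,268:292:2])
w=env.read_camera("wrist").mean(2).astype(int)
print(proj("wrist",env.state()["eef_pos"]))
for r in range(256,300,3): print(r,w[r,300:336:3])
E
```

```text
[[278.50027451 173.29377245]]
150 [109  93  38  36  33  36  34  42 106 108  98  97]
152 [109  98  43  40  34  34  36  46 104 106 106 108]
154 [109 105  44  38  37  33  37  49 105 108 107 107]
156 [109 107  52  36  39  36  34  52 104 106 105 105]
158 [106 107  61  39  38  36  36  53 104 106 107 104]
160 [104 105  68  40  36  36  36  63 105 107 106 104]
162 [104 105  85  40  36  33  36  75 105  98 104 113]
164 [103 104  88  40  36  41  65 108 117 118 123 127]
166 [ 99 103 115  82  76 111 125 125 125 123 122 121]
168 [128 123 128 120  96 116 125 126 125 123 123 121]
170 [134 128 125 131 117  98 119 125 127 125 126 122]
172 [138 132 127 126 129 117  97 121 129 126 123 127]
174 [135 139 132 126 127 128 115  97 125 132 128 124]
176 [129 136 138 129 126 127 127 109 100 127 133 126]
178 [126 128 137 137 128 124 128 128 104 105 126 132]
180 [128 127 129 136 133 127 129 134 127 101 107 130]
182 [129 129 127 130 138 134 127 130 130 126  96 112]
[[318.72500423 272.70248865]]
256 [214 215 212 212 214 217 212 214 213 214 217 211]
259 [214 215 211 213 214 216 213 215 213 215 217 212]
262 [215 214 212 213 214 216 212 214 213 215 214 211]
265 [215 215 209 213 214 215 212 214 213 217 214 213]
268 [215 215 210 214 213 216 212 214 212 217 214 213]
271 [215 214 212 119  40 160 212 188  39  98 214 214]
274 [216 215 211  82  17  28 116  27  15  62 212 214]
277 [215 213 183  40  16  20 113  24  14  26 172 214]
280 [138 115  13  17  17  21 100  22  14  12  14 123]
283 [140  36  13  17  15  21  80  20  14  16  13  21]
286 [119  17   9  12  15  21  75  23  15  13  13  15]
289 [49 13 18 15 13 23 69 22 15 15 14 13]
292 [19 14 13 17 13 23 68 25 13 16 13 15]
295 [28 29 28 31 20 24 69 25 19 29 30 30]
298 [30 29 31 27 19 23 71 24 17 28 29 29]
```

```bash
python3 - <<'E'
from h import *
s=env.state(); p=s["eef_pos"]; a=s["tcp_rot"][2]; tx=np.array([np.cos(a),np.sin(a),0]); c=cal("wrist")
for h in(0,5,10,15,20): print(h,[proj("wrist",p+tx*d+[0,0,h],c).round(0)[0].tolist() for d in(-10,0,5,10)],[proj("side",p+tx*d+[0,0,h]).round(0)[0].tolist() for d in(-10,0,10)])
E
```

```text
0 [[319.0, 289.0], [319.0, 273.0], [319.0, 265.0], [319.0, 256.0]] [[281.0, 172.0], [278.0, 173.0], [275.0, 174.0]]
5 [[319.0, 292.0], [319.0, 276.0], [319.0, 267.0], [319.0, 259.0]] [[281.0, 170.0], [278.0, 171.0], [275.0, 173.0]]
10 [[319.0, 296.0], [319.0, 279.0], [319.0, 270.0], [319.0, 262.0]] [[281.0, 168.0], [278.0, 170.0], [275.0, 171.0]]
15 [[319.0, 299.0], [319.0, 282.0], [319.0, 274.0], [319.0, 265.0]] [[281.0, 166.0], [278.0, 168.0], [275.0, 169.0]]
20 [[319.0, 303.0], [319.0, 286.0], [319.0, 277.0], [319.0, 268.0]] [[281.0, 165.0], [278.0, 166.0], [275.0, 167.0]]
```

Both cameras put the actual fingertips about 15–18 mm above the nominal TCP, so the push passed over the head. Go back behind it and push about 18 mm lower.

```bash
python3 -c "
from h import *
go(408,265,200);go(408,265,124)"
```

```text
shift [139.4, -5.8, -106.9, 0.0] dist 176 at [537.2 317.6  93.1] -160.2 t 7.85
shift [139.4, -5.8, -30.9, 0.0] dist 143 at [537.2 317.6  93.1] -160.2 t 7.85
```

step_arm:
  plan:
    - [[0,0,-40,0,-1],[0,0,-80,0,-1],[0,0,-107,0,-1],[40,-5,-107,0,-1],[80,-5,-107,0,-1],[120,-5,-107,0,-1],[139,-5,-80,0,-1],[139,-5,-45,0,-1]]

```text
t: 8.52
eef_pos: [405.9, 265.3, 140.9]
tcp_rot: [3.141, 0.006, -2.795]
ft_force: [2.2, 1.1, -0.5]
opening: 0.006
grip_force: 0.0
```

step_arm:
  plan:
    - [[0,0,14,0,-1],[0,0,14,0,-1],[-15,0,14,0,-1],[-29,0,14,0,-1],[-43,0,15,0,-1],[-57,0,16,0,-1],[-70,0,20,0,-1],[-84,0,26,0,-1]]

```text
t: 9.18
eef_pos: [488.5, 294.8, 114.2]
tcp_rot: [3.141, 0.002, -2.796]
ft_force: [-0.7, -0.4, 2.0]
opening: 0.003
grip_force: 0.7
```

step_arm:
  plan:
    - [[-12,0,7,0,-1],[-23,0,15,0,-1],[-32,0,25,0,-1],[-41,0,37,0,-1],[-48,0,49,0,-1],[-53,0,60,0,-1],[-55,0,68,0,-1],[-55,0,72,0,-1]]

```text
t: 9.85
eef_pos: [538.9, 312.9, 38.8]
tcp_rot: [-3.142, -0.001, -2.796]
ft_force: [-0.5, 0.4, 1.2]
opening: 0.002
grip_force: 0.6
```

Contact this time: the arm is folding. Press down in small steps.

step_arm:
  plan:
    - [[-2,0,5,0,-1],[-2,0,10,0,-1],[-2,0,13,0,-1]]

```text
t: 10.1
eef_pos: [540.9, 313.7, 27.1]
tcp_rot: [3.141, 0.0, -2.796]
ft_force: [0.2, -0.4, 0.7]
opening: 0.004
grip_force: 0.6
```

step_arm:
  plan:
    - [[0,0,2,0,-1],[0,0,4,0,-1],[0,0,4,0,-1]]

```text
t: 10.35
eef_pos: [540.9, 313.6, 23.2]
tcp_rot: [3.142, 0.0, -2.796]
ft_force: [-0.6, -0.1, 0.8]
opening: 0.005
grip_force: 0.1
```

step_arm:
  plan:
    - [[0,0,2,0,-1],[0,0,3,0,-1],[0,0,3,0,-1]]

```text
t: 10.6
eef_pos: [541.0, 313.7, 20.3]
tcp_rot: [3.142, 0.0, -2.796]
ft_force: [0.5, -0.2, 0.6]
opening: 0.006
grip_force: 0.2
```

```bash
python3 - <<'E'
from h import *
s=env.state();print(s["eef_pos"],s["ft_force"])
im=env.read_camera("side"); cv2.imwrite("pics/s6.png",im)
w=env.read_camera("wrist"); cv2.imwrite("pics/w6.png",w)
E
```

```text
[540.98942572 313.69045126  20.28692331] [ 0.45638387 -0.17567455  0.64813943]
```

step_arm:
  plan:
    - [[0,0,1,0,-1],[0,0,2,0,-1],[0,0,2,0,-1]]

```text
t: 10.95
eef_pos: [541.1, 313.7, 18.2]
tcp_rot: [3.142, 0.0, -2.796]
ft_force: [0.5, 0.1, 0.3]
opening: 0.001
grip_force: 0.2
```

step_arm:
  plan:
    - [[0,0,1,0,-1],[0,0,2,0,-1],[0,0,2,0,-1]]

```text
t: 11.2
eef_pos: [541.0, 313.7, 16.2]
tcp_rot: [3.142, 0.0, -2.796]
ft_force: [-0.1, 0.7, 0.2]
opening: 0.004
grip_force: 0.2
```

step_arm:
  plan:
    - [[0,0,-40,0,-1],[0,0,-80,0,-1],[0,0,-120,0,-1],[0,0,-160,0,-1],[0,0,-160,0,-1]]

```text
t: 11.62
eef_pos: [543.3, 314.9, 184.1]
tcp_rot: [3.141, 0.011, -2.796]
ft_force: [1.4, -0.2, 0.6]
opening: 0.005
grip_force: 0.0
```

```bash
cat >> h.py <<'E'
def white(n,x0,y0,x1,y1,z,thr=150,sat=40,minA=300):
    c=cal(n); im=env.read_camera(n); h=cv2.cvtColor(im,cv2.COLOR_BGR2HSV)
    m=((h[...,2]>thr)&(h[...,1]<sat)).astype(np.uint8); k=np.zeros_like(m); k[y0:y1,x0:x1]=m[y0:y1,x0:x1]
    for q in cv2.findContours(k,cv2.RETR_EXTERNAL,cv2.CHAIN_APPROX_SIMPLE)[0]:
        if cv2.contourArea(q)<minA: continue
        ap=cv2.approxPolyDP(q,4,True)[:,0]; print("blob A",cv2.contourArea(q),[(tuple(map(int,p)),ray(n,*p,z,c)[:2].round().tolist()) for p in ap])
    return im
E
python3 - <<'E'
from h import *
print(env.state()["eef_pos"].round(1))
im=white("wrist",100,0,560,330,40); cv2.imwrite("pics/w7.png",im)
im=white("side",190,120,400,260,40,150,45,60); cv2.imwrite("pics/s7.png",im)
E
```

```text
[543.3 314.9 184.1]
blob A 2169.0 [((559, 234), [476.0, 542.0]), ((510, 322), [578.0, 543.0]), ((559, 323), [562.0, 592.0])]
blob A 6930.5 [((296, 108), [454.0, 261.0]), ((293, 188), [522.0, 282.0]), ((281, 190), [528.0, 271.0]), ((280, 240), [575.0, 286.0]), ((346, 244), [557.0, 349.0]), ((351, 193), [508.0, 335.0]), ((339, 191), [510.0, 324.0]), ((343, 111), [442.0, 302.0]), ((341, 124), [453.0, 304.0]), ((320, 116), [453.0, 284.0]), ((296, 122), [465.0, 265.0])]
blob A 190.5 [((280, 238), [461.0, 126.0]), ((308, 258), [486.0, 32.0]), ((323, 259), [514.0, 15.0])]
blob A 1011.0 [((375, 211), [710.0, 132.0]), ((367, 217), [680.0, 117.0]), ((369, 249), [620.0, 4.0]), ((383, 255), [636.0, -28.0]), ((391, 250), [661.0, -20.0]), ((398, 219), [741.0, 78.0]), ((393, 213), [745.0, 105.0])]
blob A 1152.5 [((207, 200), [359.0, 357.0]), ((194, 207), [321.0, 339.0]), ((202, 253), [287.0, 147.0]), ((216, 256), [312.0, 123.0]), ((216, 220), [352.0, 259.0]), ((222, 208), [381.0, 305.0])]
blob A 678.5 [((297, 193), [575.0, 292.0]), ((278, 185), [547.0, 351.0]), ((250, 204), [449.0, 293.0]), ((261, 208), [467.0, 264.0]), ((257, 214), [449.0, 242.0]), ((246, 207), [435.0, 284.0]), ((246, 213), [426.0, 258.0]), ((257, 221), [438.0, 214.0]), ((258, 215), [449.0, 237.0])]
blob A 1857.5 [((201, 120), [481.0, 857.0]), ((221, 147), [480.0, 634.0]), ((336, 124), [863.0, 637.0]), ((286, 120), [731.0, 737.0]), ((285, 129), [701.0, 672.0]), ((276, 134), [661.0, 649.0]), ((270, 120), [684.0, 759.0])]
```

The wrist blob shows a folded outline: a head of 51 × 67 mm at z≈40, centred near (542,310), lamp yaw about 17°. I'll press down once more, to confirm the fold and calibrate the fingertip height.

step_arm:
  plan:
    - [[0,0,40,0,-1],[0,0,80,0,-1],[0,0,120,0,-1],[0,0,150,0,-1],[0,0,160,0,-1],[0,0,164,0,-1],[0,0,166,0,-1],[0,0,166,0,-1]]

```text
t: 12.38
eef_pos: [538.1, 312.4, 12.9]
tcp_rot: [-3.141, -0.006, -2.796]
ft_force: [-20.0, -11.3, 42.9]
opening: 0.009
grip_force: 21.6
```

step_arm:
  plan:
    - [[0,0,1,0,-1],[0,0,2,0,-1],[0,0,2,0,-1]]

```text
t: 12.63
eef_pos: [538.2, 312.4, 12.5]
tcp_rot: [-3.141, -0.005, -2.795]
ft_force: [-25.3, -14.1, 59.9]
opening: 0.006
grip_force: 29.9
```

step_arm:
  plan:
    - [[0,0,1,0,-1],[0,0,2,0,-1],[0,0,2,0,-1]]

```text
t: 12.88
eef_pos: [538.3, 312.5, 12.1]
tcp_rot: [-3.141, -0.004, -2.795]
ft_force: [-28.9, -16.2, 76.3]
opening: 0.006
grip_force: 38.2
```

The fold is confirmed: firm contact came at TCP z≈14 (lamp top at 40), so the tips are about 26 mm above the nominal TCP. Lift off and measure the lamp.

step_arm:
  plan:
    - [[0,0,-30,0,0],[0,0,-70,0,1],[0,0,-110,0,1],[0,0,-150,0,1],[0,0,-172,0,1],[0,0,-172,0,1],[0,0,-172,0,1],[0,0,-172,0,1]]

```text
t: 13.55
eef_pos: [540.2, 313.3, 176.7]
tcp_rot: [-3.141, -0.003, -2.796]
ft_force: [-0.3, -0.2, -1.0]
opening: 0.51
grip_force: 0.0
```

```bash
python3 - <<'E'
from h import *
s=env.state();print(s["eef_pos"].round(1),s["tcp_rot"],s["ft_force"].round(1))
im=white("wrist",100,0,560,330,40); cv2.imwrite("pics/w8.png",im)
E
```

```text
[540.2 313.3 176.7] [-3.14144544e+00 -2.71579047e-03 -2.79598057e+00] [-0.3 -0.2 -1. ]
blob A 1268.5 [((559, 253), [488.0, 544.0]), ((526, 312), [555.0, 544.0]), ((538, 323), [562.0, 561.0]), ((559, 323), [555.0, 582.0])]
blob A 7081.5 [((296, 114), [454.0, 261.0]), ((294, 195), [522.0, 282.0]), ((281, 197), [528.0, 272.0]), ((280, 247), [575.0, 286.0]), ((347, 251), [556.0, 349.0]), ((352, 200), [508.0, 335.0]), ((340, 197), [509.0, 324.0]), ((344, 117), [442.0, 302.0]), ((342, 130), [453.0, 304.0]), ((321, 122), [453.0, 284.0]), ((297, 128), [465.0, 266.0])]
blob A 926.5 [((100, 71), [478.0, 91.0]), ((118, 76), [477.0, 107.0]), ((104, 78), [482.0, 96.0]), ((106, 85), [487.0, 98.0]), ((100, 85), [489.0, 93.0]), ((100, 110), [509.0, 97.0]), ((101, 92), [494.0, 95.0]), ((106, 106), [504.0, 102.0]), ((119, 115), [508.0, 114.0]), ((107, 121), [516.0, 105.0]), ((100, 112), [511.0, 98.0]), ((100, 131), [527.0, 101.0]), ((123, 133), [522.0, 120.0]), ((120, 74), [474.0, 108.0])]
```

```bash
python3 -c "
from h import *
go(482,292,60,197);go(482,292,-8,197)"
```

```text
shift [61.9, -0.3, 116.4, 2.8] dist 132 at [540.1 313.3 176.4] -160.2 t 13.6
shift [61.9, -0.3, 184.4, 2.8] dist 195 at [540.1 313.3 176.4] -160.2 t 13.6
```

step_arm:
  plan:
    - [[30,0,0,3,1],[62,0,20,3,1],[62,0,50,3,1],[62,0,80,3,1],[62,0,110,3,1],[62,0,140,3,1],[62,0,170,3,1],[62,0,182,3,1]]

```text
t: 14.27
eef_pos: [480.2, 291.5, -8.4]
tcp_rot: [-3.141, -0.007, -2.848]
ft_force: [-0.9, 0.1, -0.9]
opening: 0.991
grip_force: 0.0
```

step_arm:
  plan:
    - [[0,0,2,0,1],[0,0,4,0,1],[0,0,4,0,1]]

```text
t: 14.52
eef_pos: [483.0, 292.8, -7.1]
tcp_rot: [3.141, 0.001, -2.848]
ft_force: [0.9, -0.3, 0.4]
opening: 1.002
grip_force: 0.0
```

step_arm:
  plan:
    - [[0,0,3,0,1],[0,0,5,0,1],[0,0,5,0,1],[0,0,5,0,1]]

```text
t: 14.85
eef_pos: [482.8, 292.8, -12.1]
tcp_rot: [3.141, 0.001, -2.848]
ft_force: [-0.2, 0.0, 0.7]
opening: 0.998
grip_force: 0.0
```

Now grip the base and lift slightly.

step_arm:
  plan:
    - [[0,0,0,0,-1],[0,0,0,0,-1],[0,0,0,0,-1],[0,0,0,0,-1],[0,0,0,0,-1],[0,0,0,0,-1],[0,0,0,0,-1],[0,0,0,0,-1]]

```text
t: 15.52
eef_pos: [482.6, 292.7, -12.7]
tcp_rot: [3.142, 0.0, -2.848]
ft_force: [0.2, 0.2, 0.1]
opening: 0.498
grip_force: 0.0
```

step_arm:
  plan:
    - [[0,0,-5,0,-1],[0,0,-15,0,-1],[0,0,-30,0,-1],[0,0,-60,0,-1],[0,0,-90,0,-1],[0,0,-120,0,-1],[0,0,-140,0,-1],[0,0,-140,0,-1]]

```text
t: 16.18
eef_pos: [484.1, 293.4, 132.2]
tcp_rot: [3.141, 0.007, -2.848]
ft_force: [0.5, -0.0, -2.7]
opening: 0.481
grip_force: 30.0
```

```bash
python3 - <<'E'
from h import *
s=env.state();print(s["eef_pos"].round(1),s["tcp_rot"],s["ft_force"].round(1),s["opening"])
im=white("wrist",100,0,560,479,155); cv2.imwrite("pics/w9.png",im)
im=env.read_camera("side"); cv2.imwrite("pics/s9.png",im)
E
```

```text
[484.1 293.4 132.2] [ 3.1406038   0.00697068 -2.84817931] [ 0.5 -0.  -2.7] 0.4813678155365309
blob A 2859.0 [((250, 391), [556.0, 274.0]), ((386, 388), [532.0, 348.0]), ((383, 383), [529.0, 345.0]), ((344, 382), [535.0, 324.0]), ((345, 371), [528.0, 322.0]), ((363, 371), [525.0, 332.0]), ((364, 358), [517.0, 330.0]), ((273, 358), [531.0, 281.0]), ((274, 371), [539.0, 284.0]), ((292, 371), [536.0, 294.0]), ((293, 383), [544.0, 296.0]), ((253, 384), [551.0, 275.0])]
blob A 6899.0 [((269, 256), [475.0, 264.0]), ((272, 323), [511.0, 275.0]), ((365, 323), [496.0, 323.0]), ((367, 255), [460.0, 312.0]), ((353, 256), [462.0, 305.0]), ((344, 247), [459.0, 299.0]), ((292, 247), [467.0, 274.0]), ((289, 254), [471.0, 274.0])]
blob A 583.0 [((368, 231), [448.0, 308.0]), ((361, 222), [444.0, 303.0]), ((267, 227), [460.0, 259.0])]
```

Lifted level: 2.7 N, opening 46 mm. Now work out the move to the long bay.

```bash
python3 -c "
from h import *
s=env.state();p=s['eef_pos'];a=s['tcp_rot'][2]
for z in(173,183): print(((ray('wrist',318,247,z)-p)[:2]@[np.cos(a),np.sin(a)]).round(1))
go(486,-270,150,100.5)"
```

```text
28.6
31.5
shift [159.4, -539.6, -22.0, 96.3] dist 563 at [482.5 292.6 128. ] -163.2 t 16.28
```

step_arm:
  plan:
    - [[159,-540,-22,96,-1],[159,-540,-22,96,-1],[159,-540,-22,96,-1],[159,-540,-22,96,-1],[159,-540,-22,96,-1],[159,-540,-22,96,-1],[159,-540,-22,96,-1],[159,-540,-22,96,-1]]

```text
t: 16.95
eef_pos: [483.7, -42.2, 139.1]
tcp_rot: [-3.14, -0.002, 2.429]
ft_force: [1.5, 0.8, -2.6]
opening: 0.48
grip_force: 30.0
```

```bash
python3 -c "
from h import *
go(486,-270,150,100.5)"
```

```text
shift [-150.7, -170.8, -10.9, 38.7] dist 228 at [483.7 -42.2 139.1] 139.2 t 16.95
```

step_arm:
  plan:
    - [[-151,-171,-11,39,-1],[-151,-171,-11,39,-1],[-151,-171,-11,39,-1],[-151,-171,-11,39,-1],[-151,-171,-11,39,-1],[-151,-171,-11,39,-1],[-151,-171,-11,39,-1],[-151,-171,-11,39,-1]]

```text
t: 17.62
eef_pos: [487.7, -269.0, 149.5]
tcp_rot: [-3.139, -0.002, 1.753]
ft_force: [-0.3, 1.2, -3.5]
opening: 0.48
grip_force: 30.0
```

step_arm:
  plan:
    - [[0,0,0,0,-1],[0,0,0,0,-1],[0,0,0,0,-1]]

```text
t: 17.87
eef_pos: [488.7, -267.3, 151.1]
tcp_rot: [-3.141, -0.001, 1.756]
ft_force: [-0.5, -0.5, -3.0]
opening: 0.483
grip_force: 30.0
```

```bash
python3 - <<'E'
from h import *
go(486,-270,-9,100.5)
s=env.state();p=s["eef_pos"];yaw=np.degrees(s["tcp_rot"][2]); a=np.radians(yaw); l=p-26*np.array([np.cos(a),np.sin(a),0])
cs=T(547,-285,0,10.5); L=T(l[0],l[1],p[2]+17,yaw+180)
P=[(cs(box(-120,120,-83,83,50)),(0,255,0)),(cs(box(-112,-2,-75,75,6)),(0,255,255)),(cs(box(-112,-2,-75,75,50)),(0,255,255)),(cs(box(6,112,-75,43,50)),(255,255,0)),(L(box(-65,65,-23,23,24)),(255,0,0)),(L(box(10,62,-34,34,36)),(0,0,255))]
c=cal("wrist"); im=env.read_camera("wrist"); draw(im,"wrist",P,0,0,1,c)
sd=env.read_camera("side"); cv2.imwrite("pics/s10.png",sd); sd=cv2.resize(sd[230:430,320:520],(400,400),interpolation=cv2.INTER_CUBIC); draw(sd,"side",P,320,230,2)
o=np.zeros((400,800,3),np.uint8); o[:300,:400]=cv2.resize(im,(400,300),interpolation=cv2.INTER_AREA); o[:,400:]=sd; cv2.imwrite("pics/c10.png",o); cv2.imwrite("pics/w10.png",im)
E
```

```text
shift [-2.1, -3.2, 160.1, 0.1] dist 160 at [ 488.7 -267.3  151.1] 100.6 t 17.87
```

View pics/c10.png

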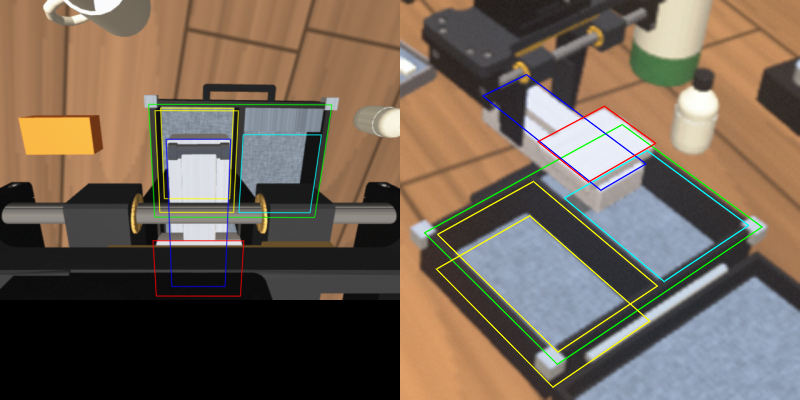

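The overlay shows the case within about 3 mm of its estimate (corners at (150,101) and (332,103)) and the lamp centred over the long bay. Lower it.

step_arm:
  plan:
    - [[0,-2,30,0,-1],[0,-2,60,0,-1],[0,-2,90,0,-1],[0,-2,115,0,-1],[0,-2,135,0,-1],[0,-2,145,0,-1],[0,-2,152,0,-1],[0,-2,152,0,-1]]

```text
t: 18.63
eef_pos: [486.7, -268.5, -1.3]
tcp_rot: [-3.141, -0.001, 1.755]
ft_force: [-0.1, 1.0, -2.1]
opening: 0.482
grip_force: 30.0
```

step_arm:
  plan:
    - [[0,0,2,0,-1],[0,0,5,0,-1],[0,0,7,0,-1],[0,0,7,0,-1]]

```text
t: 18.97
eef_pos: [486.9, -268.9, -7.4]
tcp_rot: [3.141, 0.0, 1.754]
ft_force: [-0.1, -0.8, -2.8]
opening: 0.481
grip_force: 30.0
```

step_arm:
  plan:
    - [[0,0,2,0,-1],[0,0,3,0,-1],[0,0,3,0,-1]]

```text
t: 19.22
eef_pos: [486.8, -268.9, -10.5]
tcp_rot: [3.141, 0.0, 1.754]
ft_force: [0.1, -0.3, -2.1]
opening: 0.484
grip_force: 30.0
```

step_arm:
  plan:
    - [[0,0,1,0,-1],[0,0,2,0,-1],[0,0,2,0,-1]]

```text
t: 19.47
eef_pos: [486.8, -268.9, -10.7]
tcp_rot: [3.141, 0.001, 1.754]
ft_force: [-5.7, 3.2, 24.2]
opening: 0.477
grip_force: 30.0
```

Floor contact came exactly where expected. Release with a partial opening (the bay is 110 mm wide) and rise.

step_arm:
  plan:
    - [[0,0,-1,0,-1],[0,0,-1,0,0.25],[0,0,-1,0,0.25],[0,0,-1,0,0.25],[0,0,-1,0,0.25],[0,0,-10,0,0.25],[0,0,-30,0,0.25],[0,0,-50,0,0.25]]

```text
t: 20.13
eef_pos: [486.4, -268.6, 37.8]
tcp_rot: [-3.14, -0.001, 1.754]
ft_force: [0.1, -1.0, 0.1]
opening: 0.623
grip_force: 0.0
```

step_arm:
  plan:
    - [[0,0,-40,0,-1],[0,0,-80,0,-1],[0,0,-120,0,-1],[0,0,-140,0,-1],[0,0,-140,0,-1]]

```text
t: 20.55
eef_pos: [488.2, -269.8, 182.7]
tcp_rot: [3.136, 0.006, 1.754]
ft_force: [0.1, -0.1, 1.0]
opening: 0.331
grip_force: 0.0
```

```bash
python3 - <<'E'
from h import *
cs=T(547,-285,0,10.5); c=cal("wrist")
s=env.state(); print(s["eef_pos"].round(1),s["ft_force"].round(1))
im=white("wrist",150,0,450,479,42,165,30); cv2.imwrite("pics/w11.png",im)
print("case corners pred",proj("wrist",cs(box(-120,120,-83,83,50)),c).round().tolist(),"bay top",proj("wrist",cs(box(-112,-2,-75,75,50)),c).round().tolist())
E
```

```text
[ 488.2 -269.8  182.7] [ 0.1 -0.1  1. ]
blob A 6427.5 [((293, 179), [459.0, -234.0]), ((294, 253), [472.0, -305.0]), ((304, 256), [482.0, -307.0]), ((282, 257), [461.0, -311.0]), ((288, 303), [475.0, -359.0]), ((347, 303), [534.0, -348.0]), ((350, 257), [527.0, -299.0]), ((328, 255), [505.0, -301.0]), ((338, 252), [514.0, -296.0]), ((339, 180), [501.0, -227.0])]
blob A 1351.0 [((150, 30), [320.0, -134.0]), ((177, 33), [343.0, -132.0]), ((192, 28), [355.0, -126.0]), ((216, 0), [372.0, -101.0]), ((165, 0), [331.0, -109.0]), ((167, 27), [334.0, -129.0]), ((150, 24), [320.0, -129.0])]
case corners pred [[253.0, 327.0], [488.0, 327.0], [511.0, 161.0], [245.0, 161.0]] bay top [[261.0, 320.0], [369.0, 320.0], [375.0, 170.0], [254.0, 170.0]]
```

The lamp lies in the long bay: origin about (493,-294) against the bay centre (491,-293). Now the cartridge box: go behind its lid at height.

```bash
python3 -c "
from h import *
go(434,29,150,107.5)"
```

```text
shift [303.0, 1.9, 30.0, -7.0] dist 304 at [ 487.4 -269.3  180. ] 100.5 t 20.6
```

step_arm:
  plan:
    - [[303,2,30,-7,-1],[303,2,30,-7,-1],[303,2,30,-7,-1],[303,2,30,-7,-1],[303,2,30,-7,-1],[303,2,30,-7,-1],[303,2,30,-7,-1],[303,2,30,-7,-1]]

```text
t: 21.27
eef_pos: [430.8, 33.2, 146.0]
tcp_rot: [-3.139, -0.002, 1.879]
ft_force: [0.4, -0.8, -0.8]
opening: 0.004
grip_force: 0.0
```

step_arm:
  plan:
    - [[0,0,0,0,-1],[0,0,0,0,-1]]

```text
t: 21.43
eef_pos: [433.0, 29.8, 146.7]
tcp_rot: [-3.14, -0.0, 1.878]
ft_force: [1.0, -0.8, -0.1]
opening: 0.005
grip_force: 0.0
```

```bash
python3 - <<'E'
from h import *
bx=T(515,55,0,17.5); c=cal("wrist"); s=env.state(); print(s["eef_pos"].round(1),np.degrees(s["tcp_rot"][2]).round(1),s["opening"])
im=env.read_camera("wrist"); cv2.imwrite("pics/w12.png",im); h=cv2.cvtColor(im,cv2.COLOR_BGR2HSV)
print("tray rim pred",proj("wrist",bx(box(-27,27,-50,50,20)),c).round().tolist(),"lid edge",proj("wrist",bx([[-27+54*np.cos(1.75),y,20+54*np.sin(1.75)] for y in(-50,50)]),c).round().tolist())
# wood is saturated; box greys are not
m=(h[...,1]<75).astype(np.uint8)*255; m=cv2.morphologyEx(m,cv2.MORPH_OPEN,np.ones((3,3)))
for q in cv2.findContours(m,cv2.RETR_EXTERNAL,cv2.CHAIN_APPROX_SIMPLE)[0]:
    if cv2.contourArea(q)>1500:
        ap=cv2.approxPolyDP(q,4,True)[:,0]; print(cv2.contourArea(q),[(tuple(map(int,p)),ray("wrist",*p,20,c)[:2].round().tolist()) for p in ap][:14])
E
```

```text
[433.   29.8 146.7] 107.6 0.004854963002324352
tray rim pred [[379.0, 277.0], [435.0, 277.0], [445.0, 172.0], [384.0, 172.0]] lid edge [[377.0, 300.0], [384.0, 177.0]]
110638.0 [((639, 289), [749.0, 64.0]), ((541, 259), [645.0, 63.0]), ((522, 270), [633.0, 48.0]), ((515, 288), [634.0, 29.0]), ((539, 325), [675.0, -0.0]), ((428, 325), [569.0, -34.0]), ((409, 295), [539.0, -9.0]), ((365, 292), [497.0, -20.0]), ((376, 274), [501.0, 1.0]), ((432, 275), [552.0, 17.0]), ((444, 171), [525.0, 111.0]), ((360, 171), [454.0, 89.0]), ((350, 293), [483.0, -25.0]), ((332, 291), [466.0, -28.0])]
12037.0 [((639, 33), [632.0, 261.0]), ((535, 36), [553.0, 234.0]), ((521, 142), [579.0, 155.0]), ((639, 141), [677.0, 187.0])]
1746.0 [((221, 0), [304.0, 181.0]), ((237, 22), [320.0, 170.0]), ((261, 32), [340.0, 169.0]), ((284, 24), [356.0, 180.0]), ((298, 2), [363.0, 199.0])]
```

The tray corners (432,275) and (444,171) give box centre (513,56), yaw about 16.5°. Lower behind the lid and push it over.

step_arm:
  plan:
    - [[2,0,40,1,-1],[2,0,80,1,-1],[2,0,105,1,-1],[2,0,113,1,-1],[2,0,113,1,-1],[2,9,113,1,-1],[2,17,112,1,-1],[2,25,110,1,-1]]

```text
t: 22.15
eef_pos: [458.6, 38.8, 38.8]
tcp_rot: [3.139, 0.001, 1.859]
ft_force: [-0.8, -1.2, -0.1]
opening: 0.006
grip_force: 0.4
```

```bash
python3 - <<'E'
from h import *
s=env.state(); d=s["eef_pos"]-[513,56,0]; a=np.radians(16.5); print(s["eef_pos"].round(1),"box frame",round(d[0]*np.cos(a)+d[1]*np.sin(a),1),round(-d[0]*np.sin(a)+d[1]*np.cos(a),1),s["ft_force"].round(2))
E
```

```text
[458.6  38.8  38.8] box frame -57.0 -1.0 [-0.85 -1.16 -0.15]
```

step_arm:
  plan:
    - [[0,6,0,0,-1],[0,13,-1,0,-1],[0,19,-1,0,-1],[0,26,0,0,-1],[0,32,1,0,-1],[0,38,3,0,-1],[0,43,6,0,-1],[0,49,9,0,-1]]

```text
t: 22.82
eef_pos: [504.1, 53.0, 28.0]
tcp_rot: [-3.141, -0.0, 1.859]
ft_force: [0.2, 0.7, 0.8]
opening: 0.004
grip_force: 0.2
```

step_arm:
  plan:
    - [[0,5,4,0,-1],[0,8,8,0,-1],[0,12,13,0,-1],[0,15,16,0,-1],[0,16,19,0,-1],[0,16,19,0,-1]]

```text
t: 23.32
eef_pos: [519.0, 57.4, 8.7]
tcp_rot: [-3.141, -0.0, 1.859]
ft_force: [0.0, -0.5, 0.0]
opening: 0.004
grip_force: 0.0
```

```bash
python3 - <<'E'
from h import *
s=env.state(); d=s["eef_pos"]-[513,56,0]; a=np.radians(16.5); print(s["eef_pos"].round(1),"box frame",round(d[0]*np.cos(a)+d[1]*np.sin(a),1),round(-d[0]*np.sin(a)+d[1]*np.cos(a),1),s["ft_force"].round(2))
E
```

```text
[519.   57.4   8.7] box frame 6.1 -0.4 [ 0.01 -0.46  0.03]
```

Press down gently until contact.

step_arm:
  plan:
    - [[0,0,1,0,-1],[0,0,2,0,-1],[0,0,2,0,-1]]

```text
t: 23.57
eef_pos: [518.9, 57.3, 7.4]
tcp_rot: [3.142, -0.0, 1.859]
ft_force: [0.8, 0.6, 0.6]
opening: 0.004
grip_force: 0.0
```

step_arm:
  plan:
    - [[0,0,1,0,-1],[0,0,2,0,-1],[0,0,2,0,-1]]

```text
t: 23.82
eef_pos: [519.2, 57.3, 5.9]
tcp_rot: [3.141, 0.0, 1.859]
ft_force: [-1.2, 0.0, 7.6]
opening: 0.003
grip_force: 3.6
```

Firm contact at the shut-lid height. Lift, open and measure the shut box.

step_arm:
  plan:
    - [[0,0,-30,0,1],[0,0,-60,0,1],[0,0,-90,0,1],[0,0,-120,0,1],[0,0,-120,0,1],[0,0,-120,0,1],[0,0,-120,0,1],[0,0,-120,0,1]]

```text
t: 24.48
eef_pos: [518.4, 57.3, 124.2]
tcp_rot: [-3.14, -0.001, 1.859]
ft_force: [0.4, -1.1, 0.4]
opening: 0.506
grip_force: 0.0
```

```bash
python3 - <<'E'
from h import *
c=cal("wrist"); s=env.state(); print(s["eef_pos"].round(1),np.degrees(s["tcp_rot"][2]).round(1),s["opening"])
im=env.read_camera("wrist"); cv2.imwrite("pics/w13.png",im); h=cv2.cvtColor(im,cv2.COLOR_BGR2HSV)
print("shut pred",proj("wrist",T(513,56,0,16.5)(box(-27,27,-50,50,32)),c).round().tolist())
m=(h[...,1]<75).astype(np.uint8)*255; m[:, :230]=0; m[:,420:]=0; m=cv2.morphologyEx(m,cv2.MORPH_OPEN,np.ones((3,3)))
for q in cv2.findContours(m,cv2.RETR_EXTERNAL,cv2.CHAIN_APPROX_SIMPLE)[0]:
    if cv2.contourArea(q)>1500:
        ap=cv2.approxPolyDP(q,4,True)[:,0]; print(cv2.contourArea(q),[(tuple(map(int,p)),ray("wrist",*p,32,c)[:2].round().tolist()) for p in ap][:14])
print(im[170:330:10,318].tolist()); print(im[230,250:400:8].tolist())
E
```

```text
[518.4  57.3 124.2] 106.5 0.5060657634846489
shut pred [[280.0, 290.0], [343.0, 290.0], [345.0, 173.0], [277.0, 173.0]]
15589.5 [((230, 396), [483.0, -118.0]), ((230, 448), [497.0, -177.0]), ((235, 452), [503.0, -180.0]), ((230, 453), [498.0, -183.0]), ((230, 479), [506.0, -215.0]), ((419, 479), [690.0, -159.0]), ((419, 397), [655.0, -68.0])]
10542.5 [((230, 313), [464.0, -34.0]), ((230, 390), [482.0, -111.0]), ((246, 386), [495.0, -103.0]), ((258, 357), [499.0, -69.0]), ((378, 357), [604.0, -38.0]), ((391, 390), [627.0, -68.0]), ((419, 391), [653.0, -61.0]), ((419, 373), [646.0, -43.0]), ((411, 359), [634.0, -31.0]), ((419, 357), [640.0, -27.0]), ((419, 327), [629.0, 1.0]), ((407, 321), [617.0, 4.0]), ((409, 316), [617.0, 9.0]), ((374, 273), [574.0, 38.0])]
7640.0 [((279, 172), [474.0, 98.0]), ((280, 289), [501.0, 1.0]), ((341, 290), [552.0, 15.0]), ((345, 174), [525.0, 111.0])]
[[77, 103, 135], [173, 183, 194], [172, 181, 191], [170, 179, 192], [170, 180, 191], [169, 178, 189], [168, 177, 188], [168, 178, 189], [167, 176, 187], [166, 175, 186], [167, 176, 186], [165, 174, 185], [123, 146, 177], [89, 125, 169], [88, 123, 166], [88, 123, 166]]
[[81, 112, 153], [86, 120, 162], [88, 124, 166], [88, 123, 165], [170, 179, 190], [169, 177, 189], [169, 178, 190], [169, 178, 190], [168, 176, 188], [168, 177, 189], [168, 176, 187], [169, 177, 189], [90, 124, 167], [86, 121, 163], [83, 116, 156], [87, 123, 166], [86, 122, 163], [85, 117, 159], [80, 112, 151]]
```

The box is shut at (513,56), yaw 16.3°. Descend around it and grip.

step_arm:
  plan:
    - [[0,-5,0,0,1],[0,-5,25,0,1],[0,-5,50,0,1],[0,-5,75,0,1],[0,-5,100,0,1],[0,-5,125,0,1],[0,-5,135,0,1],[0,-5,135,0,1]]

```text
t: 25.2
eef_pos: [512.6, 55.8, -11.9]
tcp_rot: [-3.137, -0.002, 1.859]
ft_force: [-1.1, 0.1, -1.2]
opening: 0.999
grip_force: 0.0
```

step_arm:
  plan:
    - [[0,0,3,0,1],[0,0,5,0,1],[0,0,5,0,1]]

```text
t: 25.45
eef_pos: [514.7, 55.9, -13.9]
tcp_rot: [3.14, 0.0, 1.859]
ft_force: [0.0, 0.3, 0.1]
opening: 1.002
grip_force: 0.0
```

step_arm:
  plan:
    - [[0,-1,2,0,-1],[0,-1,3,0,-1],[0,-1,3,0,-1],[0,-1,3,0,-1],[0,-1,3,0,-1],[0,-1,3,0,-1],[0,-1,3,0,-1],[0,-1,3,0,-1]]

```text
t: 26.12
eef_pos: [513.3, 55.6, -17.6]
tcp_rot: [-3.142, -0.0, 1.859]
ft_force: [0.3, -0.9, 2.0]
opening: 0.565
grip_force: 30.0
```

step_arm:
  plan:
    - [[0,0,0,0,-1],[0,0,-5,0,-1],[0,0,-20,0,-1],[0,0,-50,0,-1],[0,0,-80,0,-1],[0,0,-110,0,-1],[0,0,-140,0,-1],[0,0,-140,0,-1]]

```text
t: 26.78
eef_pos: [515.3, 55.7, 127.5]
tcp_rot: [3.134, 0.002, 1.859]
ft_force: [0.7, -0.4, -1.8]
opening: 0.566
grip_force: 30.0
```

```bash
python3 - <<'E'
from h import *
s=env.state(); a=np.radians(10.5); t=np.array([547,-285])+[59*np.cos(a)+16*np.sin(a),59*np.sin(a)-16*np.cos(a)]; print(t.round(1),s["opening"],s["ft_force"].round(1))
go(t[0],t[1]+2,130,100.5)
E
```

```text
[ 607.9 -290. ] 0.5656985135990337 [ 0.7 -0.4 -1.8]
shift [-355.8, -8.9, -2.5, 6.0] dist 356 at [515.3  55.7 127.5] 106.5 t 26.78
```

step_arm:
  plan:
    - [[-356,-9,-10,6,-1],[-356,-9,-10,6,-1],[-356,-9,-10,6,-1],[-356,-9,-10,6,-1],[-356,-9,-10,6,-1],[-356,-9,-10,6,-1],[-356,-9,-10,6,-1],[-356,-9,-10,6,-1]]

```text
t: 27.45
eef_pos: [599.6, -268.1, 130.9]
tcp_rot: [-3.141, -0.001, 1.754]
ft_force: [0.4, 0.4, -3.3]
opening: 0.563
grip_force: 30.0
```

step_arm:
  plan:
    - [[0,0,0,0,-1],[0,0,0,0,-1],[0,0,0,0,-1]]

```text
t: 27.7
eef_pos: [599.1, -265.7, 130.6]
tcp_rot: [-3.14, -0.002, 1.754]
ft_force: [-0.2, 0.5, -2.5]
opening: 0.563
grip_force: 30.0
```

```bash
python3 - <<'E'
from h import *
go(608,-288,-5,100.5)
E
```

```text
shift [-23.6, 4.7, 135.6, -0.0] dist 138 at [ 599.1 -265.7  130.6] 100.5 t 27.7
```

step_arm:
  plan:
    - [[-23,5,0,0,-1],[-23,5,30,0,-1],[-23,5,60,0,-1],[-23,5,85,0,-1],[-23,5,105,0,-1],[-23,5,120,0,-1],[-23,5,132,0,-1],[-23,5,132,0,-1]]

```text
t: 28.37
eef_pos: [607.9, -285.9, -2.7]
tcp_rot: [-3.139, -0.003, 1.755]
ft_force: [-0.1, 0.5, -1.4]
opening: 0.565
grip_force: 30.0
```

step_arm:
  plan:
    - [[0,0,3,0,-1],[0,0,6,0,-1],[0,0,6,0,-1]]

```text
t: 28.62
eef_pos: [609.2, -287.7, -5.8]
tcp_rot: [3.141, 0.0, 1.754]
ft_force: [0.3, -0.9, -1.5]
opening: 0.564
grip_force: 30.0
```

step_arm:
  plan:
    - [[0,0,2,0,-1],[0,0,4,0,-1],[0,0,4,0,-1]]

```text
t: 28.87
eef_pos: [608.9, -287.8, -10.3]
tcp_rot: [3.141, -0.0, 1.754]
ft_force: [-0.2, 0.0, -1.3]
opening: 0.569
grip_force: 30.0
```

step_arm:
  plan:
    - [[0,0,1,0,-1],[0,0,2,0,-1],[0,0,2,0,-1]]

```text
t: 29.12
eef_pos: [609.1, -288.0, -11.6]
tcp_rot: [3.141, 0.0, 1.754]
ft_force: [-2.1, -0.3, 4.6]
opening: 0.565
grip_force: 30.0
```

Floor contact as predicted. Release by a partial opening and rise.

step_arm:
  plan:
    - [[0,0,0,0,0.4],[0,0,0,0,0.4],[0,0,0,0,0.4],[0,0,0,0,0.4],[0,0,-10,0,0.4],[0,0,-30,0,0.4],[0,0,-60,0,0.4],[0,0,-90,0,0.4]]

```text
t: 29.78
eef_pos: [608.6, -287.6, 78.8]
tcp_rot: [-3.141, -0.001, 1.754]
ft_force: [1.3, 0.4, 0.2]
opening: 0.701
grip_force: 0.0
```

step_arm:
  plan:
    - [[0,0,-40,0,0.4],[0,0,-80,0,0.4],[0,0,-110,0,0.4],[0,0,-110,0,0.4],[0,0,-110,0,0.4]]

```text
t: 30.2
eef_pos: [609.4, -288.1, 190.2]
tcp_rot: [3.139, 0.003, 1.754]
ft_force: [0.9, 0.6, -1.5]
opening: 0.701
grip_force: 0.0
```

```bash
python3 - <<'E'
from h import *
s=env.state(); print(s["eef_pos"].round(1),s["ft_force"].round(1),s["opening"])
c=cal("wrist"); im=env.read_camera("wrist"); cv2.imwrite("pics/w14.png",im); h=cv2.cvtColor(im,cv2.COLOR_BGR2HSV)
cs=T(547,-285,0,10.5); I=lambda P:((np.atleast_2d(P)-[547,-285])@np.array([[np.cos(.1833),-np.sin(.1833)],[np.sin(.1833),np.cos(.1833)]])).round().tolist()
m=((h[...,2]>160)&(h[...,1]<40)).astype(np.uint8)
for q in cv2.findContours(m,cv2.RETR_EXTERNAL,cv2.CHAIN_APPROX_SIMPLE)[0]:
    if cv2.contourArea(q)>60:
        ap=cv2.approxPolyDP(q,4,True)[:,0]; P=[ray("wrist",*p,z,c)[:2] for z in(40,) for p in ap]
        if abs(np.mean(P,0)-[547,-285]).max()<180: print(cv2.contourArea(q),ap.tolist(),"case frame",I(P))
E
```

```text
[ 609.4 -288.1  190.2] [ 0.9  0.6 -1.5] 0.7005647852230414
3471.5 [[254, 287], [258, 308], [252, 323], [348, 323], [345, 320], [352, 316], [356, 322], [357, 287]] case frame [[-5.0, -86.0], [-2.0, -110.0], [-9.0, -127.0], [94.0, -127.0], [90.0, -124.0], [98.0, -119.0], [102.0, -126.0], [102.0, -86.0]]
594.0 [[168, 291], [194, 297], [194, 320], [198, 312], [193, 310], [211, 302], [203, 295], [224, 288], [170, 286]] case frame [[-95.0, -90.0], [-69.0, -97.0], [-71.0, -124.0], [-66.0, -114.0], [-71.0, -112.0], [-51.0, -103.0], [-59.0, -95.0], [-37.0, -87.0], [-93.0, -85.0]]
209.5 [[366, 278], [366, 291], [381, 291], [381, 277]] case frame [[111.0, -76.0], [112.0, -90.0], [127.0, -90.0], [127.0, -75.0]]
209.0 [[130, 275], [132, 289], [147, 289], [145, 275]] case frame [[-132.0, -72.0], [-132.0, -88.0], [-117.0, -88.0], [-117.0, -72.0]]
11197.5 [[149, 123], [150, 130], [159, 130], [162, 136], [158, 140], [155, 132], [149, 134], [157, 150], [152, 156], [159, 159], [152, 162], [157, 166], [153, 171], [160, 232], [166, 239], [161, 241], [167, 249], [163, 260], [172, 265], [236, 264], [233, 2
[... 1912 characters left out ...]
0, 25.0], [12.0, 21.0], [11.0, -2.0], [17.0, -4.0], [12.0, -7.0], [11.0, -34.0], [21.0, -40.0], [17.0, -43.0], [11.0, -36.0], [11.0, -57.0], [106.0, -58.0], [102.0, 21.0], [107.0, 28.0], [108.0, 75.0], [106.0, 45.0], [105.0, 77.0], [100.0, 77.0], [98.0, 46.0], [94.0, 78.0], [93.0, 47.0], [79.0, 45.0], [87.0, 36.0], [35.0, 37.0], [37.0, 41.0], [62.0, 40.0], [67.0, 44.0], [77.0, 40.0], [76.0, 78.0], [59.0, 78.0], [58.0, 65.0], [57.0, 78.0]]
310.0 [[375, 104], [374, 122], [391, 123], [392, 105]] case frame [[113.0, 93.0], [113.0, 78.0], [129.0, 77.0], [129.0, 93.0]]
308.5 [[106, 102], [109, 119], [126, 119], [123, 101]] case frame [[-131.0, 95.0], [-131.0, 80.0], [-115.0, 80.0], [-116.0, 96.0]]
```

Measured in the case frame, the lamp head is centred at (-55,-35) and the box top at about (61,-14). Both sit within a few mm of their bay centres, and the gripper is clear. Hand in.

```bash
python3 -c "
from h import *
print(env.job_done())"
```

```text
the job is handed in; nothing more can be done
None
```

The job is handed in: the lamp was folded on the mat and lies in the long bay, and the shut cartridge box lies in the short bay, both within a few mm of their bay centres by camera; the simulator gave no verdict.

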